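Prop the bread bin's lid ajar on its long stay

TASK

The wooden bread bin's lid leans back wide open. Flip the longer of its two metal stays up and over until it stands against its stop, leave the shorter stay folded down, then tip the lid forward so that it comes down and rests ajar on the raised long stay, airing the loaf; let go of everything.

Things in the scene. Friction and masses are not known exactly. Their poses are not given: they have to be found in the camera images.
- hinge (a point): Middle of the lid's hinge line, on the left top rim of the open bread bin (light wood, fixed, 200 mm along the hinge, 220 mm across, 100 mm high, walls 8 mm), 100 mm above the worktop. Axes: x along the hinge, away from the robot; y out of the bin to the left; z up. The bin spans y = 0 to -220 mm, x = -100 to +100 mm. A foil parcel 35 mm high lies on its floor. Cabinets hang 450 mm up behind.
- lid (a joint): Angle of the lid, rad: 0 shut, 1.57 upright, 1.82 fully back against its stop, leaning to the left (start). The hinge is damped (soft-close): once tipped well past upright toward the bin the lid sinks slowly by itself, over a few seconds, until something stops it. It rests at about 0.51 on the raised long stay, at about 0.30 on the short one alone.
- lid_edge (a point): Point on the lid's free edge, 25 mm from its end nearest the robot, half-way through its thickness, about 330 mm up at the start. The lid is a flat light-wood board 200 mm wide along the hinge, 10 mm thick, reaching 240 mm from the hinge line, about 0.4 kg; its inner face passes through the hinge line. Wall cabinets hang close beyond: keep to this near end of the lid.
- long_stay (a joint): Angle of the long stay, rad: 0 lying flat, pointing left toward the hinge; 1.57 upright; 1.69 against its stop, leaning slightly right, away from the hinge. Steel bar 8 mm wide, 6 mm thick, with a black rubber cross-roller (16 mm diameter, 18 mm long, parallel to the hinge) on its free end, 110 mm from pivot to roller centre. Its pivot (0.05 N m) holds any angle it is left at.
- long_tip (a point): Centre of the rubber roller on the long stay's free end; there are over 35 mm free on either side of its ends along the hinge direction.
- long_pivot (a point): Pivot of the long stay, on a slim steel post inside the bin, 185 mm to the right of the hinge line, 92 mm above the worktop, either 45 mm nearer to the robot or 10 mm farther from it than the hinge's middle (it varies). The pivot axis is parallel to the hinge line; axes as at the hinge.
- short_stay (a joint): Angle of the short stay, built the same with 60 mm from pivot to roller centre, on a like post 55 mm along from the long one; 0 lying flat. It stays down.

How it is judged:
By the outcome, as a careful person would: the job done as asked, in the order asked, and still so for the second after the job is handed in, with the robot touching nothing.
It also fails if it takes over 59 s, if anything falls off the work surface, if the arm or the gripper's body presses on something with over 40 N, if the wrist force passes 120 N, or if a joint passes its speed limit or range.

ROBOT

A 6-joint arm with a two-finger parallel gripper is mounted at the origin on a cart in front of the work surface, level with it; the furniture and walls round the work are solid. World frame = base frame: x ahead of the robot, y to its left, z up, the work surface at z = 0. Lengths are in m, angles in degrees, forces in N, time in s.
With the tool pointing down it reaches from about 0.25 to 0.725 m from the base axis. Payload 9.7 kg.
Tool frame: the origin (TCP) lies on the centre line of the jaws, within the pads' length; the fingertips stand 19 mm ahead of it and the grasp point (between the pads) is the TCP (bot.tcp_to_tips is the z of the fingertips in the tool frame, in m); z points along the fingers, y is the line along which they close (so a half turn about z gives the same grasp; the last joint's range is limited). The gripper opens to 85 mm and grips with 20 to 120 N. Pads are 22 mm wide; open, the fingers measure 114 mm over their backs; the gripper's body (76 mm by 85 mm) begins 54 mm behind the grasp point. The pads swing forward as they close: fully open they stand 13 mm farther back than shut.
Start: joints at [76.719, 4.979, 10.078, 95.1, 0, 90], TCP at [0.126, 0.535, 0.25] pointing down, gripper open.
Joint ranges: [-179.16, 179.16], [-48.56, 103.87], [-65.8, 70.77], [-126.05, 130.52], [-82.76, 87.17], [-180, 180]. Speed limits (degrees/s): [127.2, 127.2, 147.25, 180, 180, 180].

INTERFACE

Orientations are given as [roll, pitch, yaw] about the fixed x, y, z axes, in that order (R = Rz(yaw) Ry(pitch) Rx(roll)).
In Python, from workcell import bot gives the robot as it stands. The module is installed in compiled form; this text tells all that it offers.
- The arm moves only by the tool play_rows, never from a script. Its argument "increments" is a list of rows, each an object with "slide": the shift along the tool's x, y, z in mm, a list of three; "angular": the turn, a rotation vector about the tool's x, y, z in degrees, a list of three; "claw": the opening, from -1 (shut) to 1 (fully open). In form: [{"slide": [x, y, z], "angular": [rx, ry, rz], "claw": claw}, ...]. A call has 1 to 8 rows; each row shifts and turns the commanded pose from where the row before left it, along the tool's axes as they then stand; what a row does not reach is not made up. A row lasts 1/10 s, in which the tool goes at most 50 mm and 8.59 degrees, less where a joint would pass 70% of its speed; a pose out of reach is approached as far as the arm can. A call is refused whole if a number of a shift passes 50 or a number of a turn 8.59, either way. A call with a gripper value outside its range is refused whole. The fingers move at their own pace and stop on an object; "squeeze" is the grip in N (left out, the last holds). Time passes only in rows, so rows that do not move let the fingers close. It gives the time, the measured TCP pose, the force, the opening and the grip force at its end, in the units of the state.
- bot.get_obs(): the state, without advancing time (a new reading comes with each control period).
- bot.camera(name): name is "side" or "top"; returns the picture (420x560x3 uint8, red, green, blue); there is no depth.
- bot.camera_info(name): a dict with "fovy" (degrees; the focal length in pixels is half the picture's height over the tangent of half this angle, whatever the lens; pixels are square), "cx", "cy" (the principal point, pixels), "R" (3x3) and "t" (3): a world point X has camera coordinates R X + t. Camera axes: x right, y down, z forward; pixel columns grow to the right and rows downward; lengths in m; the calibration is good to about 2 mm. A picture is of the moment at which its call begins. camera_info takes no time and is no camera call.
- bot.job_done(): hands the job in; it is judged then, once.
The state is a dict: "time": time; "q": joint angles; "qd": joint speeds; "joint_efforts": joint torques, N m; "ee_pos": TCP position; "tcp_rot": TCP orientation; "wrist_force": force on the tool from outside, world axes, zero at the start; "torque": the same for the moment, N m; "opening": finger opening in m; "grasp_force": force on a finger pad.
Only numpy, scipy, OpenCV 4.12 (cv2) and the standard library are available. Lean on these libraries where they do the work, as an engineer would, in place of code of your own. Each camera call takes 0.05 s, during which the arm holds its last target. There are 200 camera calls.

## Working session

There is one attempt and no reset: what is moved stays moved. The work goes in short steps, Python scripts to look and compute and a tool call to move; the robot and the scene stay as the last step left them, time stands still between calls to the robot, and variables do not carry over. Pictures are saved under pics/ and viewed, at most 10 in all, crops included, and the job is handed in when it is done.

Besides the shell and the picture viewer there is one more tool, called after ">>>" as name(argument=value, ...), one argument or row to a line, values as JSON. play_rows: Moves the arm, as the interface text tells. Its arguments: {"type":"object","properties":{"increments":{"type":"array"},"squeeze":{"type":"number"}},"required":["increments"]}

```bash
mkdir -p pics; python3 - <<'E'
from workcell import bot
import cv2
for n in("side","top"):
    cv2.imwrite(f"pics/{n}0.png",bot.camera(n)[:,:,::-1]); print(n,bot.camera_info(n))
print(bot.get_obs(), bot.tcp_to_tips)
E
```

```text
side {'fovy': 54.76660598451473, 'cx': 279.6464554630611, 'cy': 202.64419941976294, 'R': array([[ 0.82044893, -0.57111905, -0.02620251],
       [-0.25172283, -0.3197067 , -0.9134677 ],
       [ 0.51332169,  0.75604937, -0.40606673]]), 't': array([-0.34597951,  0.23504971,  0.67202548])}
top {'fovy': 47.385975590867815, 'cx': 277.90176527550807, 'cy': 216.16961292167412, 'R': array([[ 0.00434036, -0.99979289, -0.01988297],
       [-0.98792174, -0.00120734, -0.15494896],
       [ 0.15489286,  0.02031536, -0.98772237]]), 't': array([0.01691828, 0.46333457, 0.93600844])}
{'time': 0.1, 'q': array([7.67167729e+01, 5.01002443e+00, 1.00385469e+01, 9.50999391e+01,
       1.92764142e-03, 9.00008984e+01]), 'qd': array([-0.00922871, -0.14483507,  0.10900721, -0.14089535, -0.02113604,
        0.0305094 ]), 'joint_efforts': array([-1.00266203e-03, -5.21562195e+01,  4.65653694e+01,  1.60168251e-02,
        1.44355448e-05,  7.30608960e-07]), 'ee_pos': array([0.12631943, 0.53510734, 0.24963003]), 'tcp_rot': array([-1.79928583e+02, -1.92652010e-03,  1.66715872e+02]), 'wrist_force': array([-0.9979241, -0.2675547, -0.7387591]), 'torque': array([-0.00189003, -0.02545057,  0.00475046]), 'grasp_force': 0.0, 'opening': 0.08521851623876835} 0.019
```

View pics/side0.png

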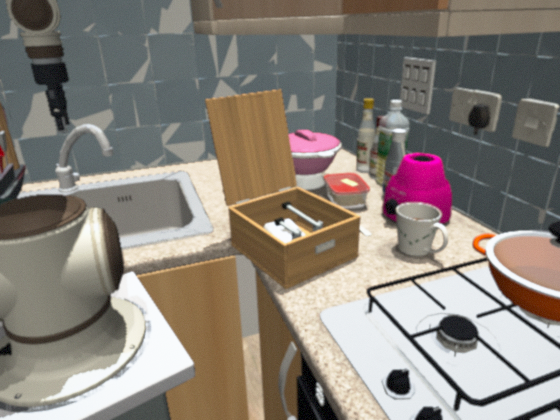

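View pics/top0.png

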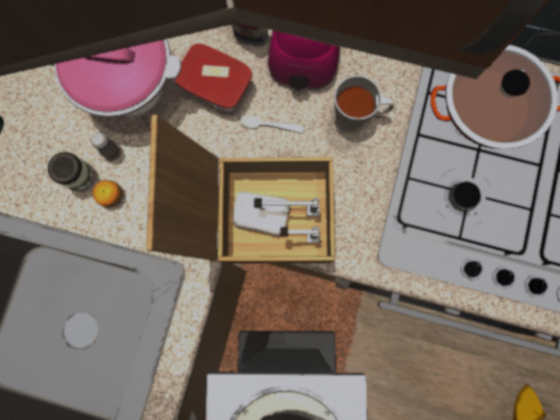

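The top view shows the bin rim at about (220–334, 158–262). The long stay is the far one (tip ~(258,203), pivot ~(313,210)), and the short one is near (tip ~(285,231)). I'll zoom in for accuracy.

```bash
python3 - <<'E'
import cv2
a=cv2.imread("pics/top0.png")[145:275,205:350]; cv2.imwrite("pics/c1.png",cv2.resize(a,None,fx=4.5,fy=4.5,interpolation=2))
a=cv2.imread("pics/side0.png")[80:290,200:365]; cv2.imwrite("pics/c2.png",cv2.resize(a,None,fx=2.8,fy=2.8,interpolation=2))
E
```

```text
(no output)
```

View pics/c1.png

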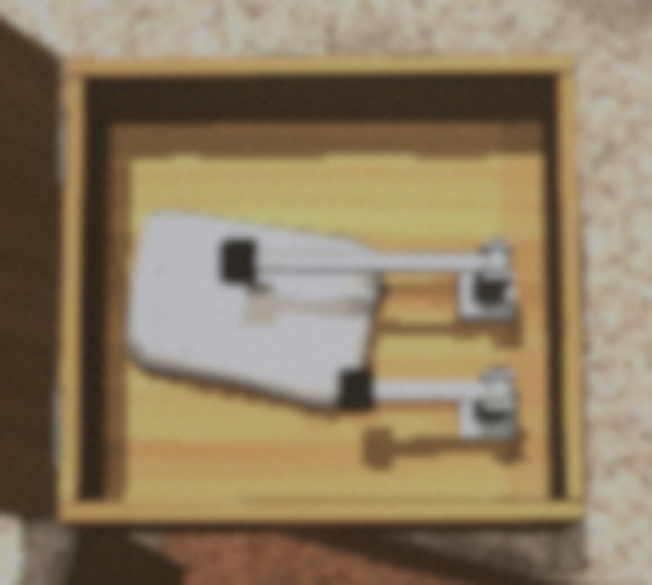

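View pics/c2.png

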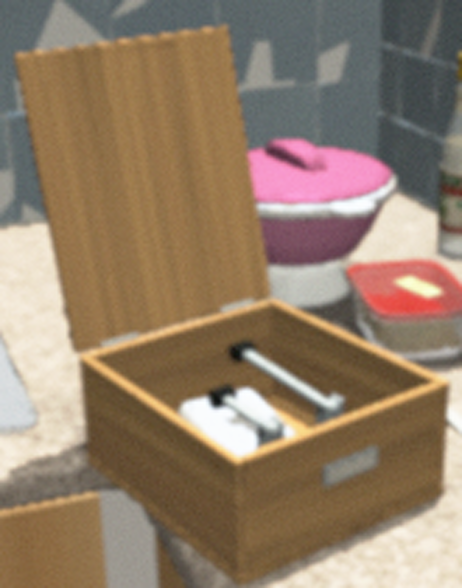

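Long stay: the far one, roller at crop (238,262) and pivot end at (497,262). Rim corners are clear in both views. I'll fit the bin pose from them.

```bash
cat > h.py <<'E'
import numpy as np
from workcell import bot
from scipy.optimize import least_squares
from scipy.spatial.transform import Rotation as Ro
def proj(n,X):
    c=bot.camera_info(n); p=np.atleast_2d(X)@c["R"].T+c["t"]; f=210/np.tan(np.radians(c["fovy"]/2))
    return p[:,:2]/p[:,2:]*f+[c["cx"],c["cy"]]
def W(P,s):  # hinge frame -> world
    return Ro.from_euler("z",s[2]).apply(np.atleast_2d(P))+[s[0],s[1],.1]
E
python3 - <<'E'
from h import *
C=np.array([[.1,0,0],[.1,-.22,0],[-.1,-.22,0],[-.1,0,0]])
t=np.array([[62,62],[577,60],[583,520],[60,520]])/4.5+[205,145]-.4
s=np.array([[445,382],[240,460],[85,355]])/2.8+[200,80]-.3
# lid top corners too
th=1.82;L=[[x,-.24*np.cos(th),.24*np.sin(th)] for x in(.1,-.1)]
ls=np.array([[230,28],[17,55]])/2.8+[200,80]-.3
r=lambda p:np.r_[(proj("top",W(C,p))-t).ravel(),(proj("side",W(C[1:],p))-s).ravel()]
o=least_squares(r,[.4,.1,0],loss="soft_l1"); print(o.x,o.fun.round(1)); p=o.x
print("lid res",proj("side",W(L,p))-ls)
for x in(.01,-.045):
    for l in (.11,.06):
      for dx in (0,.055,-.055):
        q=proj("top",W([x+dx,-.185+l,-.008],p))[0]; print(x,l,dx,((q+.4-[205,145])*4.5).round())
    print("pivot",((proj("top",W([x,-.185,-.008],p))[0]+.4-[205,145])*4.5).round())
print("tip world",W([[.01,-.075,-.008],[.01,-.185,-.008]],p))
E
```

```text
[0.46874952 0.13114171 0.00854278] [ 0.4 -1.1 -0.3 -1.7  0.7 -0.1 -0.7  0.5  1.3 -0.2 -2.2  1.2 -3.5  0.2]
lid res [[-1.2264961  -0.74877007]
 [-1.11244597 -0.25335288]]
0.01 0.11 0 [239. 265.]
0.01 0.11 0.055 [239. 139.]
0.01 0.11 -0.055 [238. 392.]
0.01 0.06 0 [355. 264.]
0.01 0.06 0.055 [355. 138.]
0.01 0.06 -0.055 [356. 392.]
pivot [496. 263.]
-0.045 0.11 0 [238. 392.]
-0.045 0.11 0.055 [239. 265.]
-0.045 0.11 -0.055 [238. 522.]
-0.045 0.06 0 [356. 392.]
-0.045 0.06 0.055 [355. 264.]
-0.045 0.06 -0.055 [357. 522.]
pivot [498. 391.]
tip world [[ 0.47938986  0.05622987  0.092     ]
 [ 0.48032955 -0.05376611  0.092     ]]
```

Fit is good: long roller at world (0.479, 0.056, 0.092), pivot (0.480, −0.054, 0.092), bin yaw ≈0.5°. First I turn the tool to yaw ≈90°, so that tool x=+y, y=+x, z=down, and then go around the lid.

>>> play_rows(
  increments=[
    {"slide":[0,0,0],"angular":[0,0,8.5],"claw":0.1},
    {"slide":[0,0,0],"angular":[0,0,8.5],"claw":0.1},
    {"slide":[0,0,0],"angular":[0,0,8.5],"claw":0.1},
    {"slide":[0,0,0],"angular":[0,0,8.5],"claw":0.1},
    {"slide":[0,0,0],"angular":[0,0,8.5],"claw":0.1},
    {"slide":[0,0,0],"angular":[0,0,8.5],"claw":0.1},
    {"slide":[0,0,0],"angular":[0,0,8.5],"claw":0.1},
    {"slide":[0,0,0],"angular":[0,0,8.5],"claw":0.1},
  ],
)

```text
time: 0.9
ee_pos: [0.1263, 0.5352, 0.2499]
tcp_rot: [-180.0, 0.0, 98.4]
wrist_force: [-0.1, -0.1, -0.2]
opening: 0.047
grasp_force: 0.0
```

>>> play_rows(
  increments=[
    {"slide":[0,0,0],"angular":[0,0,8.2],"claw":0.1},
    {"slide":[-40,15,0],"angular":[0,0,0],"claw":0.1},
    {"slide":[-40,15,0],"angular":[0,0,0],"claw":0.1},
    {"slide":[-40,15,0],"angular":[0,0,0],"claw":0.1},
    {"slide":[-40,15,0],"angular":[0,0,0],"claw":0.1},
    {"slide":[-40,15,0],"angular":[0,0,0],"claw":0.1},
    {"slide":[-40,15,0],"angular":[0,0,0],"claw":0.1},
    {"slide":[-40,15,0],"angular":[0,0,0],"claw":0.1},
  ],
)

```text
time: 1.7
ee_pos: [0.2339, 0.2546, 0.25]
tcp_rot: [180.0, 0.0, 90.6]
wrist_force: [0.7, -0.4, -0.2]
opening: 0.0468
grasp_force: 0.0
```

>>> play_rows(
  increments=[
    {"slide":[-35,15,0],"angular":[0,0,0],"claw":0.1},
    {"slide":[-35,15,0],"angular":[0,0,0],"claw":0.1},
    {"slide":[-35,10,0],"angular":[0,0,0],"claw":0.1},
    {"slide":[-35,10,0],"angular":[0,0,0],"claw":0.1},
    {"slide":[-30,10,0],"angular":[0,0,0],"claw":0.1},
    {"slide":[-25,10,0],"angular":[0,0,0],"claw":0.1},
    {"slide":[0,0,0],"angular":[0,0,0],"claw":0.1},
    {"slide":[0,0,0],"angular":[0,0,0],"claw":0.1},
  ],
)

```text
time: 2.5
ee_pos: [0.3056, 0.0616, 0.2501]
tcp_rot: [-180.0, -0.0, 90.4]
wrist_force: [-0.4, 0.1, 0.1]
opening: 0.0469
grasp_force: 0.0
```

>>> play_rows(
  increments=[
    {"slide":[-7,35,0],"angular":[0,0,0],"claw":0.1},
    {"slide":[0,35,0],"angular":[0,0,0],"claw":0.1},
    {"slide":[0,35,0],"angular":[0,0,0],"claw":0.1},
    {"slide":[0,35,0],"angular":[0,0,0],"claw":0.1},
    {"slide":[0,33,0],"angular":[0,0,0],"claw":0.1},
    {"slide":[0,0,20],"angular":[0,0,0],"claw":0.1},
    {"slide":[0,0,30],"angular":[0,0,0],"claw":0.1},
    {"slide":[0,0,0],"angular":[0,0,0],"claw":0.1},
  ],
)

```text
time: 3.3
ee_pos: [0.4771, 0.0578, 0.1965]
tcp_rot: [-179.6, 0.0, 90.6]
wrist_force: [0.1, 0.5, 0.0]
opening: 0.0468
grasp_force: 0.0
```

>>> play_rows(
  increments=[
    {"slide":[0,0,30],"angular":[0,0,0],"claw":0.1},
    {"slide":[0,0,30],"angular":[0,0,0],"claw":0.1},
    {"slide":[0,0,25],"angular":[0,0,0],"claw":0.1},
    {"slide":[0,0,15],"angular":[0,0,0],"claw":0.1},
    {"slide":[0,0,8],"angular":[0,0,0],"claw":0.1},
    {"slide":[0,0,0],"angular":[0,0,0],"claw":0.1},
    {"slide":[0,0,0],"angular":[0,0,0],"claw":0.1},
  ],
)

```text
time: 4.0
ee_pos: [0.4793, 0.0567, 0.0936]
tcp_rot: [179.9, -0.0, 90.5]
wrist_force: [-0.7, -0.4, -0.2]
opening: 0.0468
grasp_force: 0.0
```

```bash
python3 - <<'E'
from workcell import bot
import cv2
im=[cv2.resize(bot.camera(n)[a:a+150,b:b+150,::-1],None,fx=2.6,fy=2.6,interpolation=2) for n,a,b in(("side",130,220),("top",130,200))]
cv2.imwrite("pics/d1.png",cv2.hconcat(im))
E
```

```text
(no output)
```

View pics/d1.png

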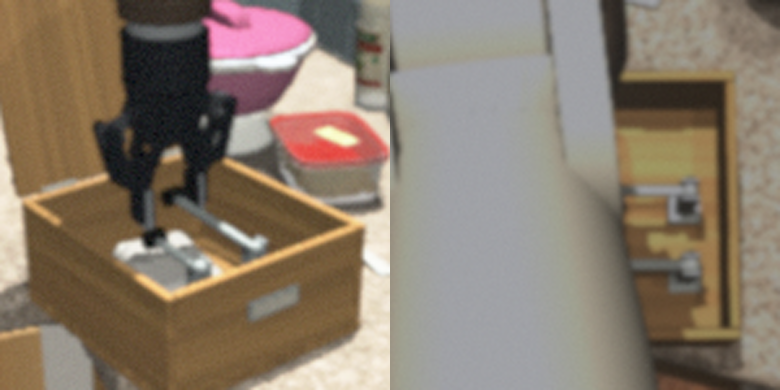

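The fingers straddle the long stay's roller (side crop ~(172,195)), clear of the short one. Closing.

>>> play_rows(
  increments=[
    {"slide":[0,0,1],"angular":[0,0,0],"claw":-1},
    {"slide":[0,0,0],"angular":[0,0,0],"claw":-1},
    {"slide":[0,0,0],"angular":[0,0,0],"claw":-1},
    {"slide":[0,0,0],"angular":[0,0,0],"claw":-1},
    {"slide":[0,0,0],"angular":[0,0,0],"claw":-1},
    {"slide":[0,0,0],"angular":[0,0,0],"claw":-1},
  ],
  squeeze=25,
)

```text
time: 4.7
ee_pos: [0.4809, 0.0566, 0.0924]
tcp_rot: [179.7, -0.0, 90.5]
wrist_force: [10.1, 0.3, -0.8]
opening: 0.0175
grasp_force: 27.6
```

>>> play_rows(
  increments=[
    {"slide":[-0.5,1,-12],"angular":[0,0,0],"claw":-1},
    {"slide":[-2,1,-11.5],"angular":[0,0,0],"claw":-1},
    {"slide":[-3,0,-11.5],"angular":[0,0,0],"claw":-1},
    {"slide":[-4.5,0,-11],"angular":[0,0,0],"claw":-1},
    {"slide":[-5.5,0,-10.5],"angular":[0,0,0],"claw":-1},
    {"slide":[-6.5,0,-10],"angular":[0,0,0],"claw":-1},
    {"slide":[-7.5,0,-9],"angular":[0,0,0],"claw":-1},
    {"slide":[-8.5,0,-8],"angular":[0,0,0],"claw":-1},
  ],
)

```text
time: 5.5
ee_pos: [0.4814, 0.0181, 0.1753]
tcp_rot: [180.0, -0.0, 90.5]
wrist_force: [5.4, -1.4, -4.8]
opening: 0.0177
grasp_force: 24.5
```

>>> play_rows(
  increments=[
    {"slide":[-9.5,0,-7],"angular":[0,0,0],"claw":-1},
    {"slide":[-10,0,-6],"angular":[0,0,0],"claw":-1},
    {"slide":[-10.5,0,-5],"angular":[0,0,0],"claw":-1},
    {"slide":[-11,0,-4],"angular":[0,0,0],"claw":-1},
    {"slide":[-11.5,0,-2.5],"angular":[0,0,0],"claw":-1},
    {"slide":[-12,0,-1.5],"angular":[0,0,0],"claw":-1},
    {"slide":[-12,0,0],"angular":[0,0,0],"claw":-1},
  ],
)

```text
time: 6.2
ee_pos: [0.482, -0.0586, 0.2016]
tcp_rot: [179.9, -0.0, 90.5]
wrist_force: [4.0, 2.4, 0.5]
opening: 0.0176
grasp_force: 24.9
```

>>> play_rows(
  increments=[
    {"slide":[-6,0,0.5],"angular":[0,0,0],"claw":-1},
    {"slide":[-4,0,0.5],"angular":[0,0,0],"claw":-1},
    {"slide":[-3,0,0.5],"angular":[0,0,0],"claw":-1},
    {"slide":[0,0,0],"angular":[0,0,0],"claw":-1},
  ],
)

```text
time: 6.6
ee_pos: [0.4821, -0.0686, 0.2006]
tcp_rot: [179.9, -0.4, 90.6]
wrist_force: [2.3, 19.0, 9.7]
opening: 0.0175
grasp_force: 26.2
```

19 N reaction at the expected stop position, so the stay is home. Release, lift straight up.

>>> play_rows(
  increments=[
    {"slide":[0,0,0],"angular":[0,0,0],"claw":0.1},
    {"slide":[0,0,0],"angular":[0,0,0],"claw":0.1},
    {"slide":[0,0,0],"angular":[0,0,0],"claw":0.1},
    {"slide":[0,0,0],"angular":[0,0,0],"claw":0.1},
    {"slide":[0,0,-15],"angular":[0,0,0],"claw":0.1},
    {"slide":[0,0,-20],"angular":[0,0,0],"claw":0.1},
    {"slide":[0,0,-20],"angular":[0,0,0],"claw":0.1},
    {"slide":[0,-10,0],"angular":[0,0,0],"claw":0.1},
  ],
)

```text
time: 7.4
ee_pos: [0.4727, -0.0714, 0.2563]
tcp_rot: [179.8, 0.0, 90.5]
wrist_force: [-0.2, 0.0, 0.4]
opening: 0.0469
grasp_force: 0.0
```

>>> play_rows(
  increments=[
    {"slide":[0,-40,0],"angular":[0,0,0],"claw":-1},
    {"slide":[0,-40,0],"angular":[0,0,0],"claw":-1},
    {"slide":[0,-40,0],"angular":[0,0,0],"claw":-1},
    {"slide":[0,-40,0],"angular":[0,0,0],"claw":-1},
    {"slide":[0,-20,0],"angular":[0,0,0],"claw":-1},
    {"slide":[0,-10,0],"angular":[0,0,0],"claw":-1},
    {"slide":[0,0,0],"angular":[0,0,0],"claw":-1},
  ],
)

```text
time: 8.1
ee_pos: [0.2813, -0.0729, 0.2542]
tcp_rot: [179.9, 0.0, 90.5]
wrist_force: [1.2, -0.2, 0.8]
opening: 0.0001
grasp_force: 0.0
```

```bash
python3 - <<'E'
from workcell import bot
import cv2
im=[cv2.resize(bot.camera(n)[a:a+200,b:b+200,::-1],None,fx=2,fy=2,interpolation=2) for n,a,b in(("side",90,200),("top",100,180))]
cv2.imwrite("pics/d2.png",cv2.hconcat(im))
from h import *
s=[.4687,.1311,.0085]
c=W([[.01,-.185-.11*np.cos(np.pi-1.69)*1,-.008+.11*np.sin(1.69)]],s)
print((proj("side",c)-[200,90])*2,(proj("top",c)-[180,100])*2+[400,0])
E
```

```text
[[242.89922947 175.48716293]] [[692.51445241 182.32351992]]
```

View pics/d2.png

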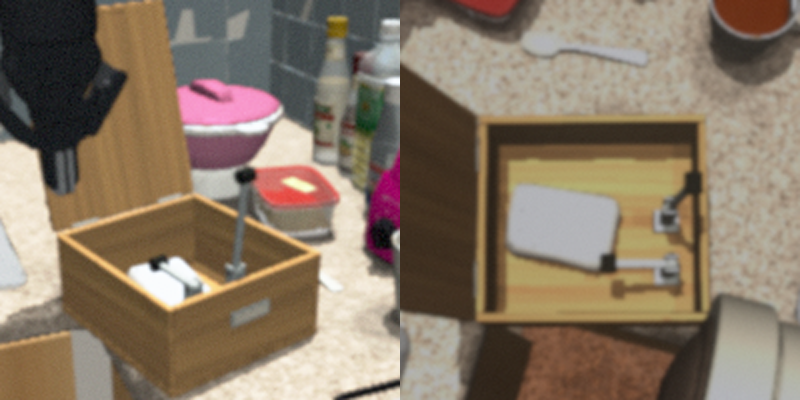

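The long stay stands at its stop (roller at the predicted pixels in both views) and the short one is down. Now around to behind the lid's near end.

>>> play_rows(
  increments=[
    {"slide":[30,0,-10],"angular":[0,0,0],"claw":-1},
    {"slide":[40,0,-10],"angular":[0,0,0],"claw":-1},
    {"slide":[40,0,-10],"angular":[0,0,0],"claw":-1},
    {"slide":[40,0,-10],"angular":[0,0,0],"claw":-1},
    {"slide":[40,0,-10],"angular":[0,0,0],"claw":-1},
    {"slide":[40,0,-10],"angular":[0,0,0],"claw":-1},
    {"slide":[40,0,-5],"angular":[0,0,0],"claw":-1},
    {"slide":[40,0,0],"angular":[0,0,0],"claw":-1},
  ],
)

```text
time: 9.0
ee_pos: [0.2793, 0.2401, 0.3193]
tcp_rot: [180.0, 0.0, 90.6]
wrist_force: [1.5, -0.6, 0.6]
opening: 0.0
grasp_force: 0.0
```

>>> play_rows(
  increments=[
    {"slide":[30,0,0],"angular":[0,0,0],"claw":-1},
    {"slide":[15,10,0],"angular":[0,0,0],"claw":-1},
    {"slide":[0,30,0],"angular":[0,0,0],"claw":-1},
    {"slide":[0,35,0],"angular":[0,0,0],"claw":-1},
    {"slide":[0,25,0],"angular":[0,0,0],"claw":-1},
    {"slide":[0,15,0],"angular":[0,0,0],"claw":-1},
    {"slide":[0,0,0],"angular":[0,0,0],"claw":-1},
  ],
)

```text
time: 9.7
ee_pos: [0.3951, 0.2837, 0.3177]
tcp_rot: [-179.9, 0.1, 90.5]
wrist_force: [-0.1, 1.1, -0.3]
opening: 0.0001
grasp_force: 0.0
```

>>> play_rows(
  increments=[
    {"slide":[-30,0,0],"angular":[0,0,0],"claw":-1},
    {"slide":[-30,0,0],"angular":[0,0,0],"claw":-1},
    {"slide":[-8,0,0],"angular":[0,0,0],"claw":-1},
    {"slide":[-8,0,0],"angular":[0,0,0],"claw":-1},
    {"slide":[-8,0,0],"angular":[0,0,0],"claw":-1},
    {"slide":[-8,0,0],"angular":[0,0,0],"claw":-1},
    {"slide":[-8,0,0],"angular":[0,0,0],"claw":-1},
  ],
)

```text
time: 10.4
ee_pos: [0.3945, 0.1831, 0.3193]
tcp_rot: [-180.0, -0.0, 90.6]
wrist_force: [0.2, 0.7, 1.5]
opening: -0.0002
grasp_force: 0.5
```

>>> play_rows(
  increments=[
    {"slide":[-10,0,0],"angular":[0,0,0],"claw":-1},
    {"slide":[-10,0,0],"angular":[0,0,0],"claw":-1},
    {"slide":[-10,0,0],"angular":[0,0,0],"claw":-1},
    {"slide":[-10,0,0],"angular":[0,0,0],"claw":-1},
    {"slide":[-10,0,0],"angular":[0,0,0],"claw":-1},
    {"slide":[-10,0,0],"angular":[0,0,0],"claw":-1},
    {"slide":[-10,0,0],"angular":[0,0,0],"claw":-1},
  ],
)

```text
time: 11.1
ee_pos: [0.3951, 0.1123, 0.319]
tcp_rot: [-180.0, 0.0, 90.5]
wrist_force: [-0.2, 1.5, -0.3]
opening: 0.0004
grasp_force: 0.2
```

>>> play_rows(
  increments=[
    {"slide":[-10,0,0],"angular":[0,0,0],"claw":-1},
    {"slide":[-10,0,0],"angular":[0,0,0],"claw":-1},
    {"slide":[-10,0,0],"angular":[0,0,0],"claw":-1},
    {"slide":[-10,0,0],"angular":[0,0,0],"claw":-1},
    {"slide":[-10,0,0],"angular":[0,0,0],"claw":-1},
    {"slide":[-10,0,0],"angular":[0,0,0],"claw":-1},
    {"slide":[0,0,0],"angular":[0,0,0],"claw":-1},
  ],
)

```text
time: 11.8
ee_pos: [0.3957, 0.0521, 0.3193]
tcp_rot: [180.0, 0.0, 90.4]
wrist_force: [0.6, 0.2, -0.2]
opening: -0.0002
grasp_force: 0.0
```

```bash
python3 - <<'E'
from workcell import bot
import cv2
cv2.imwrite("pics/d3.png",bot.camera("side")[:,:,::-1])
E
```

```text
(no output)
```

View pics/d3.png

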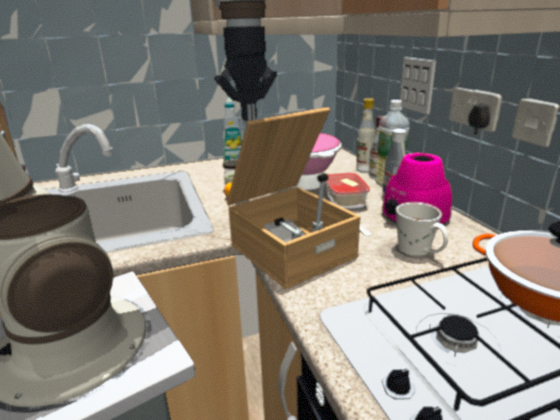

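The lid is tipped past upright and leaning toward the bin, with the gripper behind it. I'll back off to the left and toward the robot, then let the lid sink.

>>> play_rows(
  increments=[
    {"slide":[20,0,0],"angular":[0,0,0],"claw":-1},
    {"slide":[30,0,0],"angular":[0,0,0],"claw":-1},
    {"slide":[30,-10,0],"angular":[0,0,0],"claw":-1},
    {"slide":[30,-30,0],"angular":[0,0,0],"claw":-1},
    {"slide":[30,-30,0],"angular":[0,0,0],"claw":-1},
    {"slide":[30,-20,0],"angular":[0,0,0],"claw":-1},
    {"slide":[30,0,0],"angular":[0,0,0],"claw":-1},
    {"slide":[0,0,0],"angular":[0,0,0],"claw":-1},
  ],
)

```text
time: 12.65
ee_pos: [0.3031, 0.2551, 0.3188]
tcp_rot: [-180.0, -0.0, 90.7]
wrist_force: [0.2, -0.3, -0.6]
opening: -0.0005
grasp_force: 0.0
```

>>> play_rows(
  increments=[
    {"slide":[0,0,0],"angular":[0,0,0],"claw":-1},
    {"slide":[0,0,0],"angular":[0,0,0],"claw":-1},
    {"slide":[0,0,0],"angular":[0,0,0],"claw":-1},
    {"slide":[0,0,0],"angular":[0,0,0],"claw":-1},
    {"slide":[0,0,0],"angular":[0,0,0],"claw":-1},
    {"slide":[0,0,0],"angular":[0,0,0],"claw":-1},
    {"slide":[0,0,0],"angular":[0,0,0],"claw":-1},
    {"slide":[0,0,0],"angular":[0,0,0],"claw":-1},
  ],
)

```text
time: 13.45
ee_pos: [0.304, 0.2523, 0.3193]
tcp_rot: [180.0, -0.0, 90.5]
wrist_force: [-0.0, 0.2, -0.4]
opening: -0.0003
grasp_force: 0.0
```

>>> play_rows(
  increments=[
    {"slide":[0,0,0],"angular":[0,0,0],"claw":-1},
    {"slide":[0,0,0],"angular":[0,0,0],"claw":-1},
    {"slide":[0,0,0],"angular":[0,0,0],"claw":-1},
    {"slide":[0,0,0],"angular":[0,0,0],"claw":-1},
    {"slide":[0,0,0],"angular":[0,0,0],"claw":-1},
    {"slide":[0,0,0],"angular":[0,0,0],"claw":-1},
    {"slide":[0,0,0],"angular":[0,0,0],"claw":-1},
    {"slide":[0,0,0],"angular":[0,0,0],"claw":-1},
  ],
)

```text
time: 14.25
ee_pos: [0.3039, 0.2524, 0.3193]
tcp_rot: [180.0, -0.0, 90.5]
wrist_force: [0.1, 0.1, 0.3]
opening: 0.0001
grasp_force: 0.0
```

>>> play_rows(
  increments=[
    {"slide":[0,0,0],"angular":[0,0,0],"claw":-1},
    {"slide":[0,0,0],"angular":[0,0,0],"claw":-1},
    {"slide":[0,0,0],"angular":[0,0,0],"claw":-1},
    {"slide":[0,0,0],"angular":[0,0,0],"claw":-1},
    {"slide":[0,0,0],"angular":[0,0,0],"claw":-1},
    {"slide":[0,0,0],"angular":[0,0,0],"claw":-1},
    {"slide":[0,0,0],"angular":[0,0,0],"claw":-1},
    {"slide":[0,0,0],"angular":[0,0,0],"claw":-1},
  ],
)

```text
time: 15.05
ee_pos: [0.3039, 0.2524, 0.3193]
tcp_rot: [-180.0, 0.0, 90.5]
wrist_force: [0.4, 0.8, -0.3]
opening: -0.0003
grasp_force: 0.0
```

>>> play_rows(
  increments=[
    {"slide":[0,0,0],"angular":[0,0,0],"claw":-1},
    {"slide":[0,0,0],"angular":[0,0,0],"claw":-1},
    {"slide":[0,0,0],"angular":[0,0,0],"claw":-1},
    {"slide":[0,0,0],"angular":[0,0,0],"claw":-1},
    {"slide":[0,0,0],"angular":[0,0,0],"claw":-1},
    {"slide":[0,0,0],"angular":[0,0,0],"claw":-1},
    {"slide":[0,0,0],"angular":[0,0,0],"claw":-1},
    {"slide":[0,0,0],"angular":[0,0,0],"claw":-1},
  ],
)

```text
time: 15.85
ee_pos: [0.3039, 0.2524, 0.3193]
tcp_rot: [-180.0, -0.0, 90.5]
wrist_force: [0.0, 0.6, -0.1]
opening: 0.0003
grasp_force: 0.0
```

>>> play_rows(
  increments=[
    {"slide":[0,0,0],"angular":[0,0,0],"claw":-1},
    {"slide":[0,0,0],"angular":[0,0,0],"claw":-1},
    {"slide":[0,0,0],"angular":[0,0,0],"claw":-1},
    {"slide":[0,0,0],"angular":[0,0,0],"claw":-1},
    {"slide":[0,0,0],"angular":[0,0,0],"claw":-1},
    {"slide":[0,0,0],"angular":[0,0,0],"claw":-1},
    {"slide":[0,0,0],"angular":[0,0,0],"claw":-1},
    {"slide":[0,0,0],"angular":[0,0,0],"claw":-1},
  ],
)

```text
time: 16.65
ee_pos: [0.3039, 0.2524, 0.3193]
tcp_rot: [180.0, -0.0, 90.5]
wrist_force: [0.2, -0.1, -0.4]
opening: -0.0002
grasp_force: 0.0
```

```bash
python3 - <<'E'
from workcell import bot
from h import *
import cv2
a=bot.camera("side")[:,:,::-1]
cv2.imwrite("pics/d4.png",cv2.resize(a[90:290,200:400],None,fx=2.8,fy=2.8,interpolation=2))
s=[.4687,.1311,.0085]
for th in(.3,.51,.6,.8):
    print(th,((proj("side",W([[x,-.24*np.cos(th),.24*np.sin(th)] for x in(.1,-.1)],s))-[200,90])*2.8).round().tolist())
E
```

```text
0.3 [[462.0, 269.0], [239.0, 343.0]]
0.51 [[446.0, 201.0], [219.0, 266.0]]
0.6 [[436.0, 173.0], [208.0, 233.0]]
0.8 [[408.0, 115.0], [179.0, 166.0]]
```

View pics/d4.png

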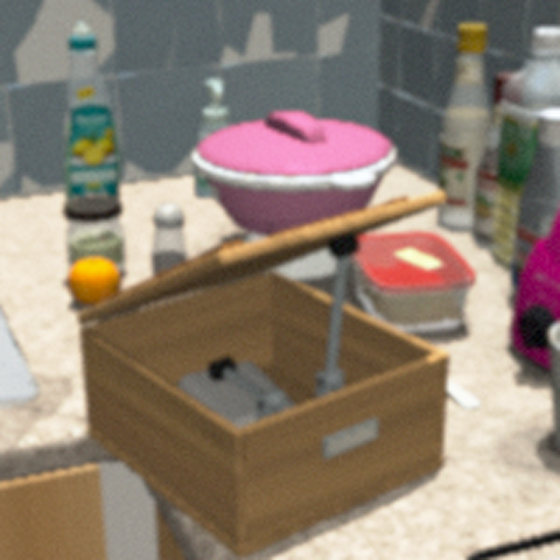

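The lid rests on the long stay's roller: its edge corners at (445,200) and (220,262) match 0.51 rad. The short stay is down. I'll let it settle a moment and hand in.

>>> play_rows(
  increments=[
    {"slide":[0,0,0],"angular":[0,0,0],"claw":-1},
    {"slide":[0,0,0],"angular":[0,0,0],"claw":-1},
    {"slide":[0,0,0],"angular":[0,0,0],"claw":-1},
    {"slide":[0,0,0],"angular":[0,0,0],"claw":-1},
    {"slide":[0,0,0],"angular":[0,0,0],"claw":-1},
    {"slide":[0,0,0],"angular":[0,0,0],"claw":-1},
    {"slide":[0,0,0],"angular":[0,0,0],"claw":-1},
    {"slide":[0,0,0],"angular":[0,0,0],"claw":-1},
  ],
)

```text
time: 17.5
ee_pos: [0.3039, 0.2524, 0.3193]
tcp_rot: [180.0, -0.0, 90.5]
wrist_force: [-0.8, -0.3, -0.4]
opening: 0.0001
grasp_force: 0.0
```

```bash
python3 -c "
from workcell import bot
print(bot.job_done())"
```

```text
the job is handed in; nothing more can be done
None
```

Handed in at 17.5 s: the long stay is up against its stop, the short stay is still folded down, the lid rests ajar on the long stay at about 0.51 rad, and the arm is clear of everything (no verdict was returned).

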